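# Steady the film scanner on its outrigger foot and set its speed dial

## Task

Get the film scanner ready for a test run: screw its outrigger foot down (clockwise) until its rubber sole just touches the steel plate underneath, without bearing down hard on it, so the machine stands steady. Then turn the dial on the sloping panel to the two-dot mark (the third position, two clicks up from its lowest stop) and let go. Leave the plates, the can, the tin, the jar and the screwdriver where they are.

Things in the scene. Friction and masses are not known exactly. Their poses are not given: they have to be found in the camera images.
- machine: The black film scanner, fixed to the bench. Origin at bench height; own frame, mm: housing x -110..110, y -280..-110, up to z 215; beside it a sloping panel (x -100..100) rising from z 60 at y 9 to z 136 at y -99, facing up and towards +y: its outward normal leans 35 deg (0.61 rad) from vertical. At yaw 0 its x points away from the robot, y to the left.
- reel (a point): Centre of the empty reel that stands over the upper edge of the panel: two discs of radius 65 in the machine's x-z plane, 24 apart overall (y -125..-101 in the machine's frame, centre 325 above the bench), on a 30 x 30 post behind them (y -190..-160, up to 350 high).
- boss (a point): Centre of the top of the round boss (radius 21, top 68 above the bench) in which the foot's screw turns, at the end of the low outrigger arm (34 wide, z 44 to 60) that runs from the panel along the machine's +y.
- dial_base (a point): Point where the dial's axis meets the panel face. Fixed to the machine, same axes as the machine.
- foot_turn (a joint): Angle of the foot's upright screw (rad), growing when turned clockwise seen from above; the screw and its handle then sink 16 mm per turn (2.55 mm per rad). Stays where it is left. Range -0.3 to 6; the start is 0 to 1.2. At 0 the sole is 19.5 mm above the bench.
- foot_grip (a point): Centre of the foot's T-handle: a dark steel bar 72 long, 14 thick, 36 high on the vertical screw, about 125 above the bench. The point is on the screw's axis, 16 below the bar's top. Its z is up, its x runs along the bar, its y across the thickness; it turns and sinks with the screw. Below the bar only the slim screw (a collar of radius 12, then radius 9).
- foot_tip: The foot's round rubber sole (radius 24) at the lower end of the screw; origin at the centre of its underside. It is springy: once it touches, it gives 1 mm per 3 N as the screw is turned further.
- dial (a joint): Angle of the dial (rad), growing clockwise seen from outside the panel. Clicks at 0 (no dot, lowest stop), 0.6 (one dot), 1.2 (two dots), 1.8 (three dots, upper stop); let go, it snaps to the nearest click. It starts at 0 or 0.6. Turning over a click takes up to 0.15 N m.
- dial_grip (a point): Centre of the dial's black bar grip: 62 long, 14 thick, 36 high, on a disc of radius 34. The point is on the dial's axis, 30 above the panel face, 15 below the bar's top, 21 above the disc. Its z is the axis, out of the panel. Its axes turn with the dial; the bar lies along its x, and x points to the end with the white pointer line.
- plate_thin: Bright steel plate 90 x 90, 10 thick, loose, lying flat; origin at the centre of its underside. One of the two plates lies under the foot, the other beside the machine as a spare; which is which varies.
- plate_thick: The same, 13 thick.
- spray: Spray can standing, radius 27, 148 high; bystander; origin at the centre of its foot.
- jar: Amber jar standing, radius 32, 85 high; bystander; origin at the centre of its foot.
- tin: Plain aluminium tin standing, radius 36, 105 high; bystander; origin at the centre of its foot.
- driver: Screwdriver 190 long lying on the bench beside the machine's housing, on the robot's side; bystander.

How it is judged (in metres and radians):
On the way, in this order (a step that is already met when the one before it is completed fails the run):
1. the foot's sole touches the plate under it lightly (0.3 to 6 N) ((contact force between foot_tip and plate_thin above 0.3 N or contact force between foot_tip and plate_thick above 0.3 N) and contact force between foot_tip and anything else below 6 N), for 0.2 s.
2. the dial stands at the two-dot click (value of joint dial between 1.05 and 1.35 rad), for 0.2 s.
At the end, for the whole second after the job is handed in: The sole presses on the plate under it with 0.3 to 6 N (up to 2 mm of squash), the dial is within 0.15 rad of its two-dot click, the plates are within 20 mm of where they began, and spray can, jar, tin and screwdriver within 30 mm, the first three upright (all of step 1 and all of step 2 and distance of each of plate_thin, plate_thick from where it was at the start of the episode below 0.02 m and distance of each of spray, jar, tin, driver from where it was at the start of the episode below 0.03 m and angle between each of spray, jar, tin's own z axis and vertical below 0.2 rad); the robot touches nothing.
It fails at once if the foot bears down hard on the plate (over 15 N) (contact force between foot_tip and anything else above 15 N).
It fails at once if a bystander is knocked over (angle between any of spray, jar, tin's own z axis and vertical above 0.6 rad).
It also fails if it takes over 67 s, if anything falls off the work surface, if the arm or the gripper's body presses on something with over 40 N, if the wrist force passes 120 N, or if a joint passes its speed limit or range.

## Robot

A 6-joint arm with a two-finger parallel gripper is mounted at the origin on the work surface. World frame = base frame: x ahead of the robot, y to its left, z up, the work surface at z = 0. Lengths are in m, angles in degrees, forces in N, time in s.
With the tool pointing down it reaches from about 0.375 to 0.9 m from the base axis. Payload 3.1 kg.
Tool frame: the origin (TCP) lies at the very end of the fingers, on their centre line; the grasp point (between the pads) lies 19 mm behind it (grip_point_offset is the distance from the TCP to the grasp point, in m); y points along the fingers, x is the direction in which the jaws open and shut, and the axes are right-handed (so a half turn about y gives the same grasp; the last joint's range is limited). The gripper opens to 87 mm and grips with 3 to 60 N. Pads are 19 mm wide; open, the fingers measure 117 mm over their backs; the gripper's body (75 mm by 190 mm) begins 51 mm behind the grasp point.
Start: joints at [59.616, 30.224, 82.088, -0, 67.689, -10.227], TCP at [0.215, 0.587, 0.192] pointing down, gripper open.
Joint ranges: [-176.69, 176.69], [-43.24, 126.21], [12.49, 139.97], [-82, 262], [0, 151.66], [-163.58, 163.58]. Speed limits (degrees/s): [159.86, 159.86, 180, 180, 180, 180].

## Interface

Orientations are given as a 3x3 rotation matrix whose columns are the frame's x, y, z axes.
In Python, from rig import * gives the robot as it stands.
- The arm moves only by the tool send_rows, never from a script. Its argument "moves" is text: rows parted by semicolons, each of 5 numbers parted by spaces: the finger opening in mm, from 0 to 87, then the shift along the tool's x, y, z in mm, then the turn about the tool's y in degrees. In form: fingers dx dy dz yaw; .... A call has 1 to 20 rows; each row shifts and turns the commanded pose from where the row before left it, along the tool's axes as they then stand; what a row does not reach is not made up. A row lasts 1/12 s, in which the tool goes at most 41.7 mm and 7.16 degrees, less where a joint would pass 70% of its speed; a pose out of reach is approached as far as the arm can. A call is refused whole if a number of a shift passes 41.7 or a number of a turn 7.16, either way. A call with a gripper value outside its range is refused whole. The fingers move at their own pace and stop on an object; the grip force is fixed at half the most. Time passes only in rows, so rows that do not move let the fingers close. It gives the time, the measured TCP pose, the force and the opening at its end, in the units of the state.
- read_state(): the state, without advancing time (a new reading comes with each control period).
- capture(name): name is "scene" or "top" or "wrist"; returns a dict with "image" (480x640x3 uint8, blue, green, red), "z_map" (480x640 float32, m along the optical axis (not along the pixel's ray), 0 where there is no reading), "mtx" (3x3 intrinsics, pixels), "origin" and "rotation" of the camera in the world; the wrist camera has in their place "tool_from_camera" (4x4, takes a point from camera to tool coordinates, whose origin is the TCP and whose axes are the tool frame's). Camera axes: x right, y up, looking along -z (the intrinsics and any distortion apply to the point x, -y, -z); pixel columns grow to the right and rows downward; lengths in m; the calibration is good to about 2 mm. A picture is of the moment at which its call begins: read the wrist's pose just before it.
- hand_in(): hands the job in, once; it reports no verdict.
Trained networks look in a picture, given as the dict that the camera call returned (one of the last four; its "shot" number tells which), for a name from the list of things; names that differ only in an ending like _2 or _b are one class to them, and where a whole thing is asked for, a point or a joint stands for the part that bears it (a point fixed in the world has none). Each returns a list of dicts, best first, with "p" (0 to 1); they miss things now and then, are a little off and sometimes report something else, mostly with a low value. They report only what shows in the picture. A call takes as long as a camera call.
- search_frame(picture, name): "bbox" ([left, top, right, bottom] in pixels, round what is visible of it).
- masks_of(picture, name): "region" (480x640 bool, what is visible of it) and "bbox" ([left, top, right, bottom] in pixels, round what is visible of it).
- mark_of(picture, name): "pixel" ([row, column] in pixels: a listed point, or the origin of a listed thing).
The state is a dict: "time_s": time; "joint_positions": joint angles; "qvel": joint speeds; "tau": joint torques, N m; "position": TCP position; "tcp_rot": TCP orientation; "force": force on the tool from outside, world axes, zero at the start; "moment": the same for the moment, N m; "opening": opening from 0.0 (shut) to 1.0 (fully open).
Only numpy, scipy, OpenCV 4.12 (cv2) and the standard library are available. Lean on these libraries where they do the work, as an engineer would, in place of code of your own. Each camera call takes 0.05 s, during which the arm holds its last target. There are 200 camera calls.

## Working session

There is one attempt and no reset: what is moved stays moved. The work goes in short steps, Python scripts to look and compute and a tool call to move; the robot and the scene stay as the last step left them, time stands still between calls to the robot, and variables do not carry over. Pictures are saved under pics/ and viewed, about 8 in all and at most 12, crops included, and the job is handed in when it is done.

Besides the shell and the picture viewer there is one more tool, called after "Request:" as name(argument=value, ...) on one line, values as JSON. send_rows: Moves the arm, as the interface text tells. Its arguments: {"type":"object","properties":{"moves":{"type":"string"}},"required":["moves"]}

```bash
mkdir -p pics; ls
cat > h.py <<'E'
from rig import *
import numpy as np, cv2
def w(pic,row,col,z=None,d=None):
    """pixel -> world, by depth d (m along axis) or plane height z"""
    K=pic["mtx"];R=np.array(pic["rotation"]);o=np.array(pic["origin"])
    r=np.array([(col-K[0][2])/K[0][0],-(row-K[1][2])/K[1][1],-1.0])
    r=R@r
    if z is not None: return o+r*(z-o[2])/r[2]
    if d is None: d=pic["z_map"][int(round(row)),int(round(col))]
    return o+r*d
def fix(pic,st):
    if "tool_from_camera" in pic:
        T=np.array(pic["tool_from_camera"]);R=np.array(st["tcp_rot"])
        pic["rotation"]=R@T[:3,:3];pic["origin"]=np.array(st["position"])+R@T[:3,3]
    return pic
E
python3 - <<'E'
from h import *
np.set_printoptions(precision=4,suppress=True)
s=read_state();print(s)
for c in("scene","top"):
    p=capture(c);cv2.imwrite(f"pics/{c}0.png",p["image"]);print(c,p["mtx"],p["origin"],p["rotation"],[k for k in p])
    for n in("machine","reel","boss","dial_base","foot_grip","foot_tip","dial_grip","plate_thin","plate_thick","spray","jar","tin","driver"):
        m=mark_of(p,n)[:2]
        for a in m:
            r,cc=a["pixel"]
            print(n,round(a["p"],2),np.round(a["pixel"],1),w(p,r,cc) if 0<=r<479 and 0<=cc<639 else "")
E
```

```text
pics
{'time_s': 0.0, 'joint_positions': array([ 59.617 ,  30.2796,  82.1568,   0.0009,  67.689 , -10.2271]), 'qvel': array([ 0.0287,  0.0161, -0.0145, -0.0282,  0.0205, -0.0826]), 'tau': array([ -0.0006, -44.0033, -17.6595,   0.0631,   0.0583,  -0.0002]), 'position': array([0.2149, 0.586 , 0.191 ]), 'tcp_rot': array([[ 0.3446, -0.0011, -0.9388],
       [ 0.9388, -0.0019,  0.3446],
       [-0.0022, -1.    ,  0.0004]]), 'force': array([ 1.0156,  0.0277, -0.172 ]), 'moment': array([-0.0042,  0.0074,  0.0151]), 'opening': 0.995753600280559}
scene [[565.2516   0.     322.9109]
 [  0.     565.2516 243.027 ]
 [  0.       0.       1.    ]] [1.0109 0.5772 0.8013] [[-0.8107 -0.3661  0.4569]
 [ 0.5855 -0.4979  0.6398]
 [-0.0067  0.7862  0.6179]] ['image', 'z_map', 'mtx', 'origin', 'rotation', 'shot']
machine 0.56 [346.9 329.9] [0.5989 0.0195 0.0154]
reel 0.74 [249.7 351.8] [ 0.4802 -0.0715  0.1272]
reel 0.58 [169.1 300.3] [ 0.5757 -0.0938  0.327 ]
boss 0.93 [368.2 382.5] [0.5889 0.1493 0.0762]
dial_base 0.94 [292.2 319.9] [ 0.59   -0.0226  0.1148]
foot_grip 0.92 [342.4 381. ] [0.591  0.143  0.1
[... 787 characters left out ...]
28.7 251.4] [0.5807 0.1279 0.1183]
dial_base 0.75 [228.7 330.2] [ 0.5758 -0.0452  0.1346]
foot_grip 0.91 [229.4 245.6] [0.5762 0.1368 0.1417]
foot_tip 0.5 [233.7 254.3] [0.5757 0.1289 0.0677]
dial_grip 0.71 [225.3 324.1] [ 0.5821 -0.0321  0.1444]
plate_thin 0.81 [234.  251.7] [0.5735 0.1329 0.0808]
plate_thick 0.64 [168.6 347.8] [ 0.7389 -0.0922  0.015 ]
spray 0.83 [187.  262.6] [0.6786 0.1059 0.0961]
spray 0.69 [223.8 326. ] [ 0.5854 -0.0362  0.1433]
jar 0.76 [286.4 235.2] [0.4552 0.1687 0.0872]
tin 0.79 [220.4 209.9] [0.6034 0.2241 0.0998]
tin 0.73 [228.1 331.6] [ 0.5764 -0.0481  0.1399]
driver 0.94 [322.3 395.1] [ 0.3658 -0.1983 -0.0009]
driver 0.25 [219.6 367.7] [ 0.5633 -0.1072  0.3433]
```

View pics/scene0.png

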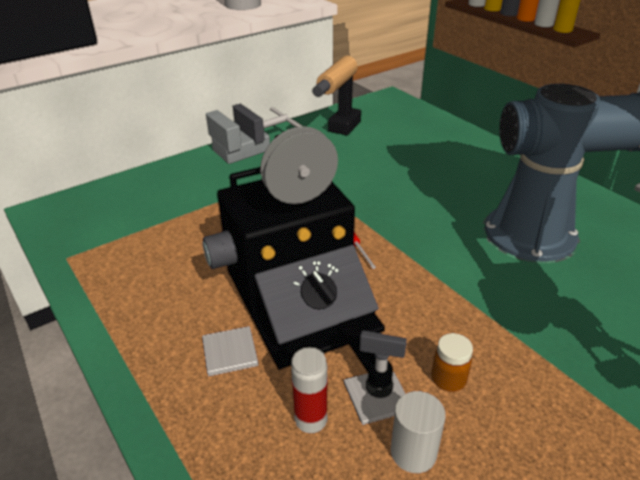

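View pics/top0.png

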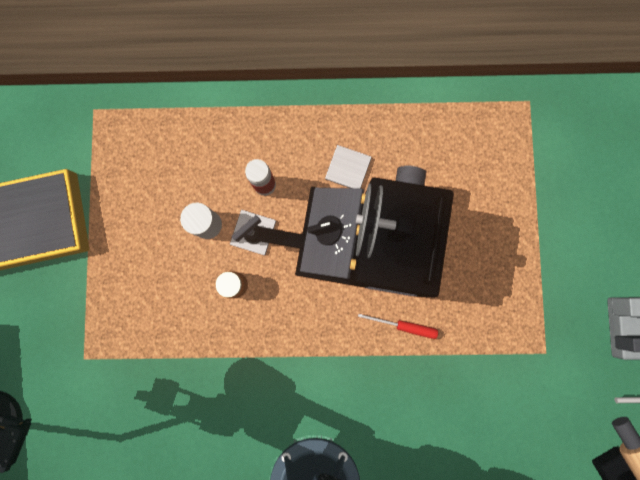

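The scene view shows the handle at about (383,345) between the can, tin and jar, and the dial at (319,290). The spare plate is at (230,350). The top view shows the handle at (246,229), running diagonally. Next I fit the geometry from depth.

```bash
cat >> h.py <<'E'
def cloud(p):
    K=p["mtx"];z=p["z_map"];v,u=np.nonzero(z>0);d=z[v,u]
    X=np.stack([(u-K[0][2])/K[0][0]*d,-(v-K[1][2])/K[1][1]*d,-d],1)
    P=np.full(z.shape+(3,),np.nan);P[v,u]=X@np.array(p["rotation"]).T+np.array(p["origin"]);return P
E
python3 - <<'E'
from h import *
np.set_printoptions(precision=4,suppress=True)
for c in("scene","top"):
    p=capture(c);P=cloud(p);print(c)
    N=None
    # panel plane
    b=np.array([0.58,-0.04])
    Q=P.reshape(-1,3);m=(abs(Q[:,0]-.58)<.09)&(abs(Q[:,1]+.04)<.05)&(Q[:,2]>.05)&(Q[:,2]<.14)
    A=Q[m]
    for _ in range(15):
        cc=A.mean(0);n=np.linalg.svd(A-cc,full_matrices=False)[2][2];n*=np.sign(n[2])
        r=(Q[m]-cc)@n;A=Q[m][abs(r)<max(.003,0.01*(1-_/8))]
    print("panel n",n,"c",cc,"tilt",np.degrees(np.arccos(n[2])),"yaw",np.degrees(np.arctan2(-n[0],n[1])),len(A))
    for nme in("foot_grip","foot_turn","dial_grip","plate_thin","plate_thick","spray","jar","tin","driver","reel","foot_tip"):
        for a in masks_of(p,nme)[:2]:
            if a["p"]<.3: continue
            q=P[a["region"]];q=q[~np.isnan(q[:,0])]
            if len(q)<5: continue
            zt=np.percentile(q[:,2],95);t=q[q[:,2]>zt-.012]
            u=np.linalg.svd(t[:,:2]-t[:,:2].mean(0),full_matrices=False)[2][0]
            print(nme,round(a["p"],2),len(q),"med",np.median(q,0),"ztop",zt,"top ctr",(t.min(0)+t.max(0))/2,"size",np.ptp(t,axis=0),"dir",np.degrees(np.arctan2(u[1],u[0])))
    for x,y in((.45,.3),(.8,.1),(.7,.2),(.5,.1)):
        m=(np.hypot(Q[:,0]-x,Q[:,1]-y)<.02);print("bench",x,y,np.median(Q[m,2]))
E
```

```text
scene
panel n [0.1064 0.5645 0.8186] c [ 0.583  -0.0394  0.0933] tilt 35.057366748961925 yaw -10.670611327222215 4496
foot_grip 0.65 1497 med [0.5909 0.1455 0.116 ] ztop 0.14063782691618437 top ctr [0.5862 0.1408 0.1358] size [0.0543 0.0599 0.0142] dir 130.93795045749792
foot_turn 0.82 1334 med [0.5915 0.1463 0.1198] ztop 0.14073667407610366 top ctr [0.5864 0.1413 0.1358] size [0.0539 0.0588 0.0141] dir 131.01854341184404
dial_grip 0.6 1060 med [ 0.5907 -0.031   0.1099] ztop 0.14219467680589928 top ctr [ 0.588  -0.0302  0.1407] size [0.0179 0.0446 0.0209] dir 106.92914937060792
plate_thin 0.68 1560 med [0.6112 0.1555 0.0077] ztop 0.010023059465055573 top ctr [0.5948 0.1595 0.0415] size [0.1063 0.1377 0.0868] dir 112.18748274230973
plate_thick 0.62 2056 med [ 0.7512 -0.0845  0.0106] ztop 0.013212202489208819 top ctr [ 0.7495 -0.0908  0.0085] size [0.1123 0.1146 0.0145] dir 66.37261122667232
spray 0.88 2770 med [0.7193 0.1316 0.1028] ztop 0.14685729715802245 top ctr [0.7101 0.1155 0.1423] size [0.0512 0.0524 0.0148] dir 59.32049512870117
spray 0.48 1059 med [ 0.5907 -0.0308  0.1097] zt
[... 2577 characters left out ...]
6052764 top ctr [0.6079 0.2547 0.1016] size [0.0714 0.0709 0.0147] dir -124.01615944900183
tin 0.36 778 med [0.6932 0.1075 0.1429] ztop 0.14897435780997015 top ctr [0.7031 0.1131 0.1443] size [0.0503 0.0491 0.0144] dir -146.5718429881283
driver 0.68 460 med [ 0.3515 -0.2404  0.0212] ztop 0.026011835361700906 top ctr [ 0.355  -0.2066  0.0216] size [0.0505 0.172  0.0152] dir -104.26958707038284
reel 0.92 16247 med [ 0.5553 -0.1312  0.2117] ztop 0.34532370816501046 top ctr [ 0.5621 -0.138   0.3619] size [0.1259 0.1006 0.0571] dir -91.35539795894488
bench 0.45 0.3 -0.0013641810767957008
bench 0.8 0.1 -0.0015452969563989338
bench 0.7 0.2 -0.0014048303984963706
bench 0.5 0.1 -0.0013021781901713103
```

Request:
send_rows(moves="60 -14.8 -5.5 -24.9 0;60 -14.8 -5.5 -24.9 0;60 -14.8 -5.5 -24.9 0;60 -14.8 -5.5 -24.9 0;60 -14.8 -5.5 -24.9 0;60 -14.8 -5.5 -24.9 0;60 -14.8 -5.5 -24.9 0;60 -14.8 -5.5 -24.9 0;60 -14.8 -5.5 -24.9 0;60 -14.8 -5.5 -24.9 0;60 -14.8 -5.5 -24.9 0;60 -14.8 -5.5 -24.9 0;60 -14.8 -5.5 -24.9 0;60 -14.8 -5.5 -24.9 0;60 -14.8 -5.5 -24.9 0;60 -14.8 -5.5 -24.9 0;60 -14.8 -5.5 -24.9 0;60 -14.8 -5.5 -24.9 0;60 -14.8 -5.5 -24.9 0;60 -14.8 -5.5 -24.9 0")

```text
time_s: 4.27
position: [0.5815, 0.136, 0.3023]
tcp_rot: [[0.345, 0.0, -0.939], [0.939, 0.0, 0.345], [0.0, -1.0, -0.0]]
force: [0.4, -0.1, -0.6]
opening: 0.69
```

Request:
send_rows(moves="60 0 0 0 7;60 0 0 0 7;60 0 0 0 7;60 0 0 0 7;60 0 0 0 0;60 0 0 0 0")

```text
time_s: 4.77
position: [0.5808, 0.1372, 0.3019]
tcp_rot: [[0.743, -0.0, -0.669], [0.669, -0.0, 0.743], [-0.0, -1.0, 0.0]]
force: [0.1, -0.3, 0.3]
opening: 0.687
```

```bash
cat > look.py <<'E'
from h import *
import sys
np.set_printoptions(precision=4,suppress=True)
s=read_state();p=fix(capture("wrist"),s);P=cloud(p);cv2.imwrite("pics/%s.png"%sys.argv[1],p["image"])
print(s["time_s"],s["joint_positions"],s["position"],s["tcp_rot"].ravel(),s["force"],s["moment"],s["opening"]);print(p["tool_from_camera"])
Q=P.reshape(-1,3)
for nme in("foot_grip","plate_thin","dial_grip","boss","dial_base","foot_tip"):
    for a in masks_of(p,nme)[:1] if nme not in("boss","dial_base") else []:
        q=P[a["region"]];q=q[~np.isnan(q[:,0])]
        if len(q)<5: continue
        zt=np.percentile(q[:,2],90);t=q[q[:,2]>zt-.008]
        (c,sz,an)=cv2.minAreaRect((t[:,:2]*1000).astype(np.float32))
        u=np.linalg.svd(t[:,:2]-t[:,:2].mean(0),full_matrices=False)[2][0]
        print(nme,round(a["p"],2),len(q),"med",np.median(q,0),"z90",zt,"rect",c,sz,"dir",np.degrees(np.arctan2(u[1],u[0])))
    for a in mark_of(p,nme)[:1]:print("mark",nme,a["p"],a["pixel"],w(p,*a["pixel"]))
E
python3 look.py w1
```

```text
4.7667 [  2.5723  22.0569  78.0636  -0.0018  79.8829 -39.449 ] [0.5808 0.1372 0.3019] [ 0.7429 -0.0001 -0.6694  0.6694 -0.      0.7429 -0.0001 -1.      0.    ] [ 0.0587 -0.2818  0.2699] [-0.0231  0.014  -0.0107] 0.6874043632495827
[[ 1.     -0.0004 -0.0005 -0.0001]
 [-0.0003  0.2927 -0.9562 -0.1929]
 [ 0.0005  0.9562  0.2927  0.0798]
 [ 0.      0.      0.      1.    ]]
foot_grip 0.84 1514 med [0.5805 0.1421 0.1417] z90 0.1430870332323731 rect (582.6866455078125, 139.2969207763672) (13.996172904968262, 71.20353698730469) dir -49.28107306973195
mark foot_grip 0.86 [201.1, 327.0] [0.58   0.1403 0.1423]
plate_thin 0.7 3078 med [0.585  0.1602 0.0101] z90 0.011288755119056044 rect (589.3585815429688, 142.99903869628906) (89.43598937988281, 89.85133361816406) dir 12.016559796429496
mark plate_thin 0.96 [178.5, 333.8] [0.5705 0.1599 0.1431]
dial_grip 0.66 1246 med [ 0.5632 -0.0363  0.1083] z90 0.118817926524066 rect (561.47216796875, -31.763389587402344) (63.959468841552734, 26.400339126586914) dir -102.09489061320666
mark dial_grip 0.85 [313.8, 226.0] [0.5471 0.1209 0.3677]
mark boss 0.74 [190.6, 327.9] [0.574  0.1482 0.1429]
mark dial_base 0.83 [312.7, 217.5] [0.5446 0.1191 0.3675]
foot_tip 0.42 126 med [0.5784 0.1568 0.0275] z90 0.028652699079937644 rect (574.8561401367188, 148.89366149902344) (45.377342224121094, 17.07499885559082) dir 38.94412593955546
mark foot_tip 0.61 [182.2, 329.8] [0.5701 0.155  0.1427]
```

View pics/w1.png

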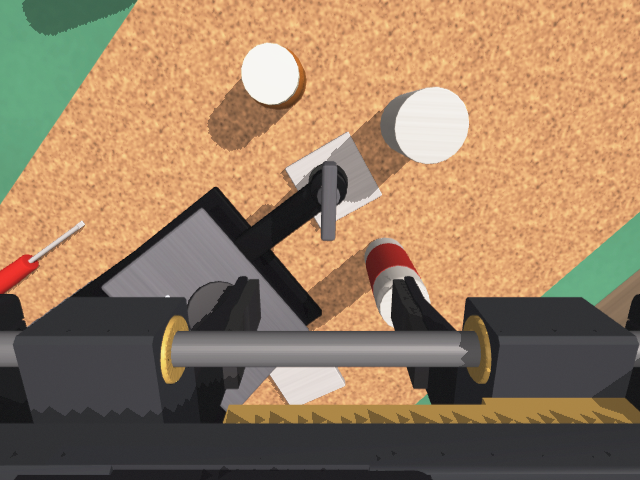

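Run:
```python
from h import *
np.set_printoptions(precision=4,suppress=True)
s=read_state()
for k in range(3):
    p=fix(capture("wrist"),s);Q=cloud(p).reshape(-1,3);Q=Q[~np.isnan(Q[:,0])]
    u=np.array([np.cos(np.radians(130.7)),np.sin(np.radians(130.7))]);n=np.array([-u[1],u[0]])
    r=Q[:,:2]-[.5827,.1393];a=r@u;b=r@n
    h=Q[(abs(a)<.032)&(abs(b)<.004)&(Q[:,2]>.13),2]
    r=np.hypot(r[:,0],r[:,1])
    pl=Q[(abs(Q[:,2]-.0105)<.004)&(r<.06)&(r>.03)]
    be=Q[(abs(Q[:,2])<.004)&(r>.075)&(r<.11)]
    print("top",np.median(h),h.std(),len(h),"plate",np.median(pl[:,2]),len(pl),"bench",np.median(be[:,2]),len(be))
    if k==0:
        hh,e=np.histogram(Q[r<.05][:,2],bins=np.arange(0.005,.15,.002));print([(round(x*1000),y) for x,y in zip(e,hh) if y>8])
        for z0 in (.105,.085,.148): 
            m=Q[(abs(Q[:,2]-z0)<.005)]
            print(z0,np.median(m[:,2]),len(m))
```

```text
top 0.4351230217243218 0.09342671028627307 5210 plate 0.01013798002422811 2636 bench 0.0005533836427825678 10677
[(7, np.int64(293)), (9, np.int64(1834)), (11, np.int64(440)), (25, np.int64(35)), (27, np.int64(91)), (29, np.int64(10)), (49, np.int64(11)), (53, np.int64(11)), (55, np.int64(24)), (57, np.int64(119)), (59, np.int64(520)), (61, np.int64(107)), (65, np.int64(70)), (67, np.int64(313)), (69, np.int64(55)), (103, np.int64(14)), (105, np.int64(70)), (107, np.int64(9)), (111, np.int64(9)), (137, np.int64(12)), (139, np.int64(169)), (141, np.int64(804)), (143, np.int64(149))]
0.105 0.10517099156211279 6705
0.085 0.08505916578017703 4353
0.148 0.1476265799331189 592
top 0.4350558204999112 0.09328799549890053 5201 plate 0.010129527276714234 2641 bench 0.0005884107925573367 10663
top 0.4348424486590455 0.09340677380110364 5220 plate 0.010125157928618345 2636 bench 0.0005604050475686018 10659
```

The wrist view shows the handle bar at (329,200) over the bright plate. The tin (430,125), jar (270,72) and can (390,280) are all clear of it. Plate height reads 10 mm, so the thin plate is under the foot, and the bar top reads about 142 mm. Next I descend to grasp the handle.

Request:
send_rows(moves="50 2.8 10 0.3 1.3;50 0 20 0 0;50 0 20 0 0;50 0 20 0 0;50 0 20 0 0;50 0 20 0 0;50 0 20 0 0;50 0 20 0 0;50 0 20 0 0;50 0 14 0 0;50 0 10 0 0;50 0 0 0 0;50 0 0 0 0")

```text
time_s: 6.55
position: [0.5828, 0.1393, 0.1078]
tcp_rot: [[0.76, -0.001, -0.65], [0.65, -0.0, 0.76], [-0.0, -1.0, 0.0]]
force: [-0.2, -0.4, -0.4]
opening: 0.574
```

Request:
send_rows(moves="0 0 0 0 0;0 0 0 0 0;0 0 0 0 0;0 0 0 0 0;0 0 0 0 0;0 0 0 0 0")

```text
time_s: 7.05
position: [0.5829, 0.1394, 0.1083]
tcp_rot: [[0.76, 0.001, -0.65], [0.65, 0.0, 0.76], [0.0, -1.0, -0.0]]
force: [0.8, -0.0, -0.1]
opening: 0.204
```

```bash
cat > st.py <<'E'
from h import *
np.set_printoptions(precision=4,suppress=True)
s=read_state();R=s["tcp_rot"]
print(s["time_s"],s["joint_positions"],s["position"],"az",np.degrees(np.arctan2(R[1,0],R[0,0])),"f",s["force"],"m",s["moment"],s["opening"],"tau",s["tau"])
E
python3 st.py
```

```text
7.05 [  2.7749  34.2233  90.3053   0.0003  55.4355 -37.7713] [0.5829 0.1394 0.1083] az 40.54610557376677 f [ 0.7569 -0.0288 -0.0797] m [-0.1048  0.0236  0.0243] 0.20361323347838534 tau [ -0.0005 -43.7316 -14.3092   0.031    0.0729   0.0001]
```

Request:
send_rows(moves="0 0 0 0 0;0 0 0 0 0;0 0 0.3 0 7;0 0 0.3 0 7;0 0 0.3 0 7;0 0 0.3 0 7;0 0 0.3 0 7;0 0 0.3 0 7")

```text
time_s: 7.72
position: [0.5825, 0.1391, 0.1063]
tcp_rot: [[1.0, -0.001, 0.031], [-0.031, -0.0, 1.0], [-0.001, -1.0, -0.0]]
force: [-1.1, -0.4, 1.5]
opening: 0.155
```

```bash
python3 st.py
```

```text
7.7167 [ 2.766  34.3771 90.3968 -0.0275 55.2573  4.5627] [0.5825 0.1391 0.1063] az -1.7810213819227154 f [-1.0743 -0.3963  1.5388] m [-0.2224  0.2199  0.0319] 0.15506117221983162 tau [  0.1466 -42.823  -14.3611   0.2356  -0.2439  -0.9021]
```

Request:
send_rows(moves="0 0 0.3 0 6.8;0 0 0.3 0 6.8;0 0 0.3 0 6.8;0 0 0.3 0 6.8;0 0 0.3 0 6.8;0 0 0.3 0 6.8;0 0 0.3 0 6.8;0 0 0.3 0 6.8;0 0 0.3 0 6.8;0 0 0.3 0 6.8;0 0 0.3 0 6.8;0 0 0.3 0 6.8;0 0 0.3 0 6.8;0 0 0.3 0 6.8;0 0 0 0 0;0 0 0 0 0")

```text
time_s: 9.05
position: [0.5821, 0.1395, 0.102]
tcp_rot: [[-0.113, -0.001, 0.994], [-0.994, 0.0, -0.113], [-0.0, -1.0, -0.001]]
force: [-2.1, 1.0, 3.2]
opening: 0.154
```

```bash
python3 st.py
```

```text
9.05 [ 2.7772 34.7116 90.5887  0.024  54.768  99.2666] [0.5821 0.1395 0.102 ] az -96.50325492170683 f [-2.0944  1.0392  3.201 ] m [ 0.0666  0.4835 -0.0957] 0.15358123135249124 tau [ -0.4053 -42.6936 -14.6897  -0.1369  -0.6387   0.0175]
```

Request:
send_rows(moves="50 0 0 0 0;50 0 0 0 0;50 0 0 0 0;50 0 0 0 0;50 0 -10 0 0;50 0 -20 0 0;50 0 -20 0 0;50 0 -20 0 -7;50 0 -30 0 -7;50 0 -30 0 -7;50 0 -30 0 -7;50 0 -30 0 -7;50 0 0 0 -7;50 0 0 0 -7;50 0 0 0 -7;50 0 0 0 -7;50 0 0 0 -7;50 0 0 0 -7;50 0 0 0 -7;50 0 0 0 -7")

```text
time_s: 10.72
position: [0.5827, 0.1393, 0.2928]
tcp_rot: [[0.996, 0.001, 0.092], [-0.092, -0.0, 0.996], [0.001, -1.0, 0.0]]
force: [-0.2, -0.5, 0.4]
opening: 0.574
```

Request:
send_rows(moves="50 0 0 0 -7;50 0 0 0 -7;50 0 0 0 -7;50 0 0 0 -7;50 0 0 0 -7;50 0 0 0 -7;50 0 0 0 0;50 0 0 0 0;50 0 0 0 0")

```text
time_s: 11.47
position: [0.5827, 0.1394, 0.2923]
tcp_rot: [[0.807, 0.001, -0.591], [0.591, 0.0, 0.807], [0.0, -1.0, -0.0]]
force: [-0.5, -0.4, 0.3]
opening: 0.578
```

```bash
python3 st.py
cat > hz.py <<'E'
from h import *
np.set_printoptions(precision=4,suppress=True)
s=read_state();T=[];pics=[]
p=fix(capture("wrist"),s);P=cloud(p)
a=masks_of(p,"foot_grip")[0];q=P[a["region"]];q=q[~np.isnan(q[:,0])];q=q[(np.hypot(q[:,0]-.5827,q[:,1]-.1393)<.045)]
t=q[q[:,2]>np.percentile(q[:,2],80)-.008];rc=cv2.minAreaRect((t[:,:2]*1000).astype(np.float32))
u=np.linalg.svd(t[:,:2]-t[:,:2].mean(0),full_matrices=False)[2][0];print("grip",a["p"],rc,"dir",np.degrees(np.arctan2(u[1],u[0])))
for k in range(4):
    if k: p=fix(capture("wrist"),s);P=cloud(p)
    Q=P.reshape(-1,3);Q=Q[~np.isnan(Q[:,0])];r=np.hypot(Q[:,0]-.5827,Q[:,1]-.1393)
    g=lambda lo,hi,r0,r1:np.mean(Q[(Q[:,2]>lo)&(Q[:,2]<hi)&(r>r0)&(r<r1),2])
    def mode(lo,hi,r0,r1):
        m=Q[(Q[:,2]>lo)&(Q[:,2]<hi)&(r>r0)&(r<r1),2]
        if len(m)<8:return (np.nan,len(m))
        c=np.median(m)
        for _ in range(5):c=m[abs(m-c)<.002].mean()
        return (round(c*1000,2),len(m))
    print("top",mode(.125,.146,0,.034),"boss",mode(.063,.073,0,.021),"sole",mode(.014,.034,.010,.0245),"plate",mode(.006,.0145,.03,.06),"bench",mode(-.005,.005,.075,.11))
cv2.imwrite("pics/hz%d.png"%int(s["time_s"]*10),p["image"])
E
python3 hz.py
```

```text
11.4667 [  2.7716  22.6785  78.5739   0.0023  78.7181 -33.4292] [0.5827 0.1394 0.2923] az 36.2003936110207 f [-0.4968 -0.3935  0.298 ] m [-0.0541 -0.016  -0.0099] 0.5777567802706469 tau [ -0.0003 -40.2388 -20.0694   0.0423   0.0738   0.0036]
grip 0.93 ((582.7496948242188, 139.09742736816406), (14.217914581298828, 71.49823760986328), 83.25975799560547) dir -6.876118610527816
top (np.float64(135.97), 1200) boss (np.float64(67.89), 433) sole (np.float64(21.53), 214) plate (np.float64(10.07), 2590) bench (np.float64(0.5), 11095)
top (np.float64(136.15), 1205) boss (np.float64(68.09), 434) sole (np.float64(21.67), 223) plate (np.float64(10.29), 2594) bench (np.float64(0.72), 11113)
top (np.float64(136.26), 1201) boss (np.float64(68.2), 431) sole (np.float64(21.78), 220) plate (np.float64(10.33), 2594) bench (np.float64(0.79), 11108)
top (np.float64(136.29), 1202) boss (np.float64(68.23), 434) sole (np.float64(21.9), 221) plate (np.float64(10.38), 2603) bench (np.float64(0.86), 11113)
```

Request:
send_rows(moves="50 0 10 0 -6.7;50 0 20 0 -6.7;50 0 20 0 -6.7;50 0 20 0 -6.7;50 0 20 0 -6.7;50 0 20 0 -6.7;50 0 20 0 -6.7;50 0 20 0 0;50 0 20 0 0;50 0 12 0 0;50 0 8.5 0 0;50 0 0 0 0;50 0 0 0 0;0 0 0 0 0;0 0 0 0 0;0 0 0 0 0;0 0 0 0 0;0 0 0 0 0;0 0 0 0 0;0 0 0 0 0")

```text
time_s: 13.38
position: [0.5828, 0.1394, 0.1017]
tcp_rot: [[0.118, 0.0, -0.993], [0.993, 0.0, 0.118], [0.0, -1.0, -0.0]]
force: [0.3, 1.5, 1.0]
opening: 0.15
```

```bash
python3 st.py
```

```text
13.3833 [  2.7734  34.7509  90.5811   0.0123  54.6491 -80.4692] [0.5828 0.1394 0.1017] az 83.23547510831666 f [0.2656 1.4842 1.0479] m [ 0.1041 -0.0267 -0.0111] 0.15019818351585634 tau [ -0.3243 -43.3054 -13.7821  -0.1752   0.095   -0.0166]
```

Request:
send_rows(moves="0 0 0 0 0;0 0 0.2 0 5;0 0 0.2 0 5;0 0 0.2 0 5;0 0 0.2 0 5;0 0 0.2 0 5;0 0 0.2 0 5;0 0 0 0 0;0 0 0 0 0")

```text
time_s: 14.13
position: [0.5827, 0.1392, 0.1003]
tcp_rot: [[0.597, -0.0, -0.802], [0.802, -0.0, 0.597], [-0.0, -1.0, 0.0]]
force: [0.2, -0.0, 0.6]
opening: 0.152
```

```bash
python3 st.py
```

```text
14.1333 [  2.765   34.8622  90.6325  -0.0046  54.5108 -50.5871] [0.5827 0.1392 0.1003] az 53.354788194445455 f [ 0.1658 -0.0426  0.6139] m [-0.1012  0.0708 -0.0933] 0.15178772844938174 tau [  0.1959 -43.3097 -13.8476   0.0313   0.0275  -0.0051]
```

Request:
send_rows(moves="0 0 0.2 0 5;0 0 0.2 0 5;0 0 0.2 0 5;0 0 0.2 0 5;0 0 0.2 0 5;0 0 0.2 0 4;0 0 0 0 0;0 0 0 0 0")

```text
time_s: 14.8
position: [0.5826, 0.1392, 0.0991]
tcp_rot: [[0.911, -0.0, -0.413], [0.413, -0.0, 0.911], [-0.0, -1.0, -0.0]]
force: [-0.9, -1.7, 1.1]
opening: 0.153
```

```bash
python3 st.py
```

```text
14.8 [  2.7643  34.9558  90.6886  -0.0189  54.3735 -21.6454] [0.5826 0.1392 0.0991] az 24.42078583571731 f [-0.9281 -1.6939  1.0654] m [-0.1716  0.1162 -0.0637] 0.15343385950742408 tau [  0.3996 -43.1819 -13.9853   0.2213  -0.1178   0.0275]
```

Request:
send_rows(moves="50 0 0 0 0;50 0 0 0 0;50 0 0 0 0;50 0 0 0 0;50 0 -10 0 0;50 0 -20 0 0;50 0 -30 0 0;50 0 -30 0 0;50 0 -30 0 0;50 0 -30 0 0;50 0 -30 0 0;50 0 -10 0 0;50 0 0 0 0;50 0 0 0 0")

```text
time_s: 15.97
position: [0.5823, 0.1393, 0.289]
tcp_rot: [[0.912, 0.0, -0.411], [0.411, 0.0, 0.912], [0.0, -1.0, -0.0]]
force: [0.3, 0.7, -0.3]
opening: 0.571
```

```bash
python3 st.py; python3 hz.py; ls pics
python3 - <<'E'
from h import *
p=capture("scene");im=p["image"][320:430,320:460];cv2.imwrite("pics/sc1.png",cv2.resize(im,None,fx=5,fy=5,interpolation=cv2.INTER_CUBIC))
E
```

```text
15.9667 [  2.7726  22.8067  78.8944  -0.0003  78.2907 -21.4817] [0.5823 0.1393 0.289 ] az 24.25438377617469 f [ 0.3453  0.6916 -0.2901] m [-0.0836  0.0273  0.0733] 0.5706574979831359 tau [  0.0542 -42.0693 -21.1197   0.0629   0.0351   0.0004]
grip 0.97 ((582.7313232421875, 139.47512817382812), (13.796950340270996, 71.11261749267578), 24.011699676513672) dir -65.9068140475978
top (np.float64(133.41), 1133) boss (np.float64(67.9), 465) sole (np.float64(19.89), 171) plate (np.float64(10.11), 2934) bench (np.float64(0.53), 11157)
top (np.float64(135.53), 1135) boss (np.float64(70.04), 431) sole (np.float64(22.1), 155) plate (np.float64(12.23), 2891) bench (np.float64(2.62), 11213)
top (np.float64(135.71), 1144) boss (np.float64(70.26), 423) sole (np.float64(22.42), 156) plate (np.float64(12.46), 2869) bench (np.float64(2.86), 11143)
top (np.float64(135.67), 1111) boss (np.float64(70.3), 435) sole (np.float64(22.35), 155) plate (np.float64(12.41), 2890) bench (np.float64(2.79), 11164)
hz114.png
hz159.png
scene0.png
top0.png
w1.png
```

View pics/sc1.png

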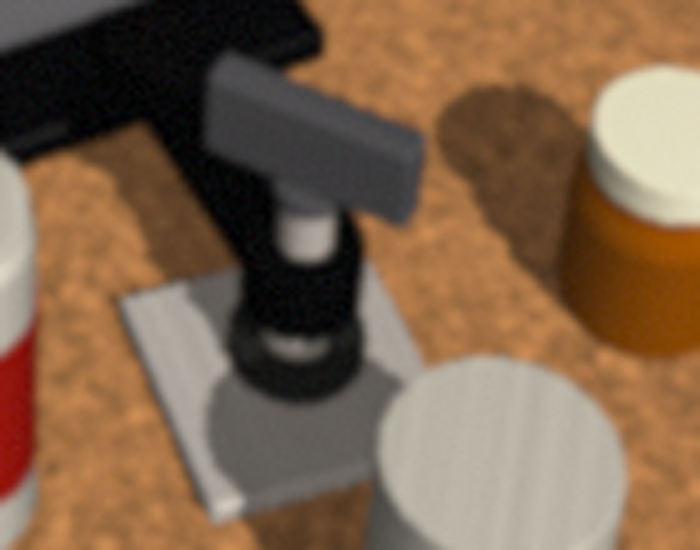

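The foot crop (sole ring at about (295,355)) shows the sole resting on the plate. The depth agrees: the handle sank 2.6 mm over the last 59° but the sole only 1.5 mm. That means about 1 mm of squash, or about 3 N. Next is a look at the dial.

Request:
send_rows(moves="50 0 0 0 7;50 0 0 0 7;50 0 0 0 7;50 0 0 0 7;50 0 0 0 7;50 3 0 -15 0;50 3 0 -15 0;50 3 0 -15 0;50 3 0 -15 0;50 3 0 -15 0;50 3 0 -15 0;50 3 0 -15 0;50 3 0 -15 0;50 3 0 -15 0;50 0 0 -10 0;50 0 0 0 0;50 0 0 0 0;50 0 0 0 0")

```text
time_s: 17.77
position: [0.582, -0.0075, 0.2888]
tcp_rot: [[0.982, -0.001, 0.186], [-0.186, 0.001, 0.982], [-0.001, -1.0, 0.001]]
force: [0.7, -0.3, 0.6]
opening: 0.573
```

```bash
python3 st.py
python3 - <<'E'
from h import *
np.set_printoptions(precision=4,suppress=True)
s=read_state();p=fix(capture("wrist"),s);P=cloud(p);cv2.imwrite("pics/d1.png",p["image"])
Q=P.reshape(-1,3);Q=Q[~np.isnan(Q[:,0])]
m=(abs(Q[:,0]-.58)<.09)&(abs(Q[:,1]+.04)<.06)&(Q[:,2]>.05)&(Q[:,2]<.15);A=Q[m]
for k in range(20):
    c=A.mean(0);n=np.linalg.svd(A-c,full_matrices=False)[2][2];n*=np.sign(n[2]);r=(Q[m]-c)@n;A=Q[m][abs(r)<max(.002,.01*(1-k/8))]
yaw=np.arctan2(-n[0],n[1]);print("n",n,"c",c,np.degrees(np.arccos(n[2])),np.degrees(yaw),len(A))
ex=np.cross([0,0,1],n);ex=-ex/np.linalg.norm(ex) # machine x
up=np.cross(ex,n);up*=np.sign(up[2])
print("ex",ex,"up",up)
h=(Q-c)@n;a=(Q-c)@ex;b=(Q-c)@up
bar=(h>.040)&(h<.050)&(abs(a)<.1)&(abs(b)<.07);dk=(h>.006)&(h<.012)&(abs(a)<.1)&(abs(b)<.07)
for nm,k in(("bar",bar),("disc",dk)):
    ab=np.stack([a[k],b[k]],1)*1000;print(nm,len(ab),np.median(h[k]) if len(ab) else 0,cv2.minAreaRect(ab.astype(np.float32)) if len(ab)>3 else "")
    if nm=="bar" and len(ab)>3:
        u=np.linalg.svd(ab-ab.mean(0),full_matrices=False)[2][0];u*=np.sign(u[1]);print("dir ex,up",u,"angle cw from up (right=-ex)",np.arctan2(-u[0],u[1]))
        (x,y),_,_=cv2.minAreaRect(ab.astype(np.float32));print("grip pt world",c+ex*x/1e3+up*y/1e3+n*.030,"top",np.median(h[k]))
for q in ("dial_grip","dial_base"):
    for t in mark_of(p,q)[:1]:print(q,t,w(p,*t["pixel"]))
E
```

```text
17.7667 [-11.7486  21.3672  81.2513   0.0355  77.4189  -1.0161] [ 0.582  -0.0075  0.2888] az -10.740206944014542 f [ 0.7125 -0.3086  0.6456] m [-0.0788  0.0522 -0.0322] 0.5732320852464473 tau [ -0.4142 -38.751  -19.8315   0.0515   0.0357   0.0007]
n [0.1065 0.5627 0.8198] c [ 0.5788 -0.0441  0.0984] 34.935964899318904 -10.713912399706292 16543
ex [ 0.9826 -0.1859 -0.    ] up [-0.1524 -0.8055  0.5727]
bar 966 0.04476814214054912 ((0.08111834526062012, -0.00948333740234375), (61.348411560058594, 14.070392608642578), 72.65271759033203)
dir ex,up [0.2971 0.9548] angle cw from up (right=-ex) -0.3016713306958222
grip pt world [ 0.5821 -0.0273  0.123 ] top 0.04476814214054912
disc 2322 0.00893915000339969 ((-0.008947372436523438, 0.530364990234375), (65.64485931396484, 67.38739776611328), 79.61106872558594)
dial_grip {'pixel': [220.9, 328.9], 'p': 0.72} [ 0.5832 -0.0212  0.1372]
dial_base {'pixel': [234.1, 326.9], 'p': 0.84} [ 0.5795 -0.0312  0.1439]
```

View pics/d1.png

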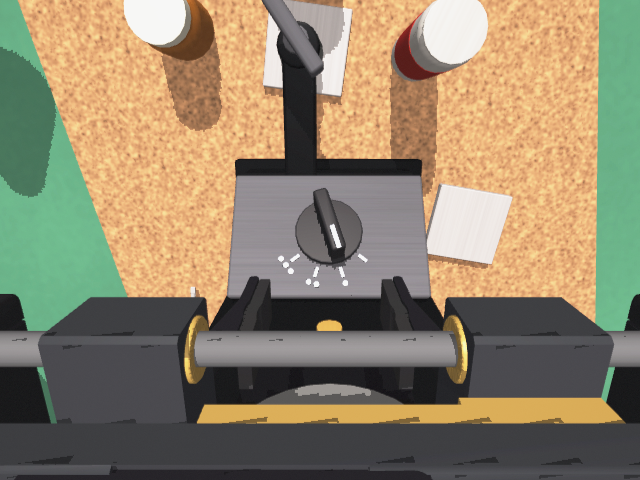

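The wrist view shows the pointer at (335,235) aimed at the one-dot mark (345,282), with the two-dot mark at (313,283). Depth gives a bar angle of -0.30 rad from upslope, so the dial is at 0.6. I need +0.6 rad clockwise. I'll straddle the bar's lower end and push it towards machine +x.

Request:
send_rows(moves="50 3.7 0 7.2 0;50 0 20 0 0;50 0 20 0 0;50 0 20 0 0;50 0 20 0 0;50 0 20 0 0;50 0 20 0 0;50 0 20 0 0;50 0 20 0 0;50 0 15 0 0;50 0 10 0 0;50 0 5 0 0;50 0 0 0 0;50 0 0 0 0")

```text
time_s: 19.08
position: [0.5878, -0.0016, 0.0995]
tcp_rot: [[0.982, 0.001, 0.186], [-0.186, -0.0, 0.982], [0.001, -1.0, 0.0]]
force: [-0.5, -1.5, 0.3]
opening: 0.574
```

Request:
send_rows(moves="50 2 0 0 0;50 2 0 0 0;50 2 0 0 0;50 2 0 0 0;50 2 0 0 0;50 2 0 0 0;50 2 0 0 0;50 0 0 0 0")

```text
time_s: 19.75
position: [0.6014, -0.0045, 0.0991]
tcp_rot: [[0.982, 0.0, 0.187], [-0.187, 0.0, 0.982], [0.0, -1.0, 0.0]]
force: [0.0, 1.0, 0.6]
opening: 0.576
```

```bash
python3 st.py
```

```text
19.75 [-11.0659  35.0939  90.3589   0.0136  54.5223  -0.3066] [ 0.6014 -0.0045  0.0991] az -10.767123321987155 f [0.0335 0.9922 0.5893] m [-0.0714  0.1133  0.0036] 0.5760433334806904 tau [ -0.2188 -43.7905 -14.0015  -0.0274   0.0063  -0.0097]
```

Request:
send_rows(moves="50 1 0 0 0;50 1 0 0 0;50 1 0 0 0;50 1 0 0 0;50 0 0 0 0")

```text
time_s: 20.17
position: [0.6047, -0.0049, 0.0991]
tcp_rot: [[0.982, -0.001, 0.187], [-0.187, 0.0, 0.982], [-0.001, -1.0, 0.0]]
force: [-1.3, 1.9, 1.1]
opening: 0.578
```

Request:
send_rows(moves="50 1 0 0 0;50 1 0 0 0;50 1 0 0 0;50 0 0 0 0;50 0 0 0 0")

```text
time_s: 20.58
position: [0.6071, -0.0054, 0.0989]
tcp_rot: [[0.982, -0.002, 0.187], [-0.187, 0.001, 0.982], [-0.002, -1.0, 0.0]]
force: [-2.9, 1.4, 1.7]
opening: 0.575
```

```bash
python3 st.py
cat > dial.py <<'E'
from h import *
import sys
s=read_state();p=fix(capture("wrist"),s);cv2.imwrite("pics/%s.png"%sys.argv[1],p["image"]);Q=cloud(p).reshape(-1,3);Q=Q[~np.isnan(Q[:,0])]
n=np.array([0.1065,0.5627,0.8198]);c=np.array([0.5788,-0.0441,0.0984]);ex=np.array([.9826,-.1859,0]);up=np.array([-.1524,-.8055,.5727])
h=(Q-c)@n;a=(Q-c)@ex;b=(Q-c)@up;k=(h>.038)&(h<.050)&(np.hypot(a,b)<.034)
ab=np.stack([a[k],b[k]],1)*1000;r=cv2.minAreaRect(ab.astype(np.float32));u=np.linalg.svd(ab-ab.mean(0),full_matrices=False)[2][0];u*=np.sign(u[1])
print(len(ab),r,"dial",0.9+np.arctan2(-u[0],u[1]))
E
python3 dial.py d2
```

```text
20.5833 [-11.0497  35.5174  89.4118   0.0215  55.1625  -0.2972] [ 0.6071 -0.0054  0.0989] az -10.764785174179812 f [-2.8934  1.419   1.7075] m [ 0.3628  0.6805 -0.0616] 0.5746020289744612 tau [ -1.414  -43.5756 -15.5948  -0.4437  -0.9713  -0.0831]
2227 ((-0.1583387851715088, -0.7142429351806641), (61.64701843261719, 14.2578763961792), 74.1667251586914) dial 0.6962590872689023
```

Request:
send_rows(moves="50 1 0 0 0;50 1 0 0 0;50 1 0 0 0;50 0 0 0 0;50 0 0 0 0")

```text
time_s: 21.05
position: [0.608, -0.0053, 0.0985]
tcp_rot: [[0.982, -0.006, 0.187], [-0.187, 0.002, 0.982], [-0.006, -1.0, 0.001]]
force: [-6.1, 3.4, 3.9]
opening: 0.576
```

```bash
python3 st.py;python3 dial.py d3
```

```text
21.05 [-11.0348  35.7068  89.0694   0.0381  55.5791  -0.2908] [ 0.608  -0.0053  0.0985] az -10.765484795953084 f [-6.1076  3.4143  3.8787] m [ 0.5596  1.2213 -0.1198] 0.5755661186396761 tau [ -2.0266 -43.4791 -17.405   -0.5826  -2.0204  -0.1315]
2160 ((-0.2024761438369751, -0.9881324768066406), (61.192378997802734, 14.197035789489746), 75.72402954101562) dial 0.7287871894734778
```

View pics/d3.png

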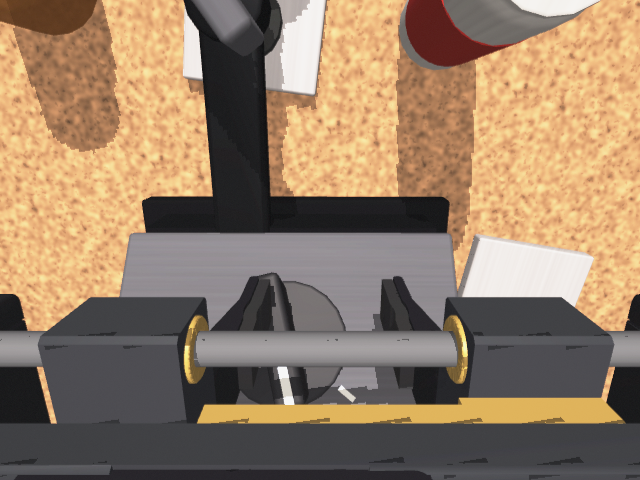

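The left finger is bearing on the bar's lower end at (268,300). The force is about 8 N, close to the click peak, and the arm lags slightly, so I'll push a bit further.

Request:
send_rows(moves="50 1 0 0 0;50 1 0 0 0;50 1 0 0 0;50 0 0 0 0;50 0 0 0 0")

```text
time_s: 21.52
position: [0.6141, -0.0065, 0.0992]
tcp_rot: [[0.982, 0.001, 0.187], [-0.187, 0.001, 0.982], [0.001, -1.0, 0.001]]
force: [-1.4, 4.9, 4.1]
opening: 0.576
```

```bash
python3 st.py;python3 dial.py d4
```

```text
21.5167 [-11.0402  35.894   88.4591   0.047   55.6071  -0.2958] [ 0.6141 -0.0065  0.0992] az -10.771003685463993 f [-1.4361  4.9241  4.1257] m [ 0.6161  0.5231 -0.1341] 0.5755975784355307 tau [ -2.2561 -43.4756 -15.3489  -0.8536  -0.926   -0.1357]
1609 ((-0.05437421798706055, -0.675537109375), (61.6677131652832, 14.1810302734375), 73.90281677246094) dial 0.6116144581411949
```

View pics/d4.png

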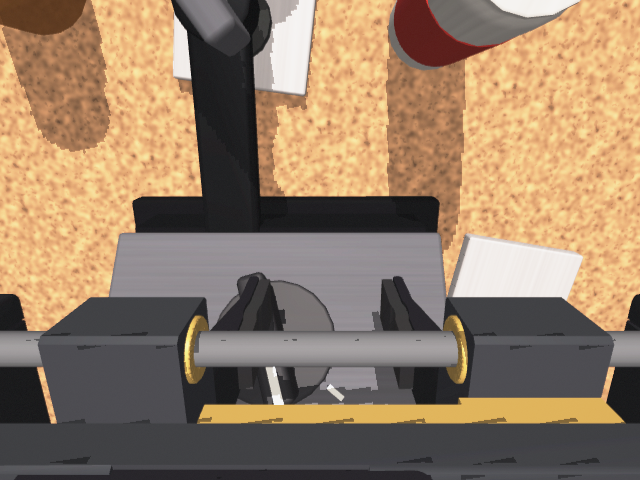

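The finger slipped past the bar's lower end: the bar tip is at (250,283), on the finger's outer side, and the dial is still at 0.6. I'll back off, shift 13 mm up the slope and push again.

Request:
send_rows(moves="50 0 0 4 0;50 0 0 4 0;50 -6 0 0 0;50 -6 0 0 0;50 -6 0 0 0;50 -6 0 0 0;50 -4 -2 0 0;50 0 -3 -7 0;50 0 0 -7 0;50 0 0 -7 0;50 0 0 0 0")

```text
time_s: 22.48
position: [0.5841, -0.0163, 0.1043]
tcp_rot: [[0.982, 0.001, 0.188], [-0.188, -0.001, 0.982], [0.001, -1.0, -0.001]]
force: [-0.4, -0.8, -0.1]
opening: 0.57
```

```bash
python3 st.py;python3 dial.py d5
```

```text
22.4833 [-12.5297  33.5685  92.7103  -0.0451  53.6575  -1.6519] [ 0.5841 -0.0163  0.1043] az -10.851105082443528 f [-0.3533 -0.8078 -0.0964] m [-0.086   0.0712 -0.0388] 0.570431737242485 tau [  0.0388 -42.8231 -13.6744   0.034    0.0457  -0.0715]
2995 ((0.4393148422241211, 0.061199188232421875), (54.636390686035156, 46.57275390625), 33.767051696777344) dial 0.5492420991442915
```

Request:
send_rows(moves="50 2 0 0 0;50 2 0 0 0;50 2 0 0 0;50 2 0 0 0;50 2 0 0 0;50 2 0 0 0;50 2 0 0 0;50 2 0 0 0;50 0 0 0 0;50 0 0 0 0")

```text
time_s: 23.37
position: [0.5995, -0.0174, 0.104]
tcp_rot: [[0.982, -0.0, 0.187], [-0.187, -0.0, 0.982], [-0.0, -1.0, -0.0]]
force: [0.8, 0.5, -0.1]
opening: 0.576
```

```bash
python3 st.py;python3 dial.py d6
```

```text
23.3667 [-12.3226  34.61    90.3775  -0.0021  55.0178  -1.566 ] [ 0.5995 -0.0174  0.104 ] az -10.75530075004821 f [ 0.8157  0.4954 -0.0913] m [-0.0612  0.0339 -0.0034] 0.5761293545322062 tau [ -0.0196 -43.8228 -14.2945   0.0618   0.0211   0.0006]
2897 ((-2.4396541118621826, 0.1064453125), (62.00516891479492, 18.84862518310547), 72.76228332519531) dial 0.6147370168904228
```

Request:
send_rows(moves="50 1.5 0 0 0;50 1.5 0 0 0;50 1.5 0 0 0;50 1.5 0 0 0;50 1 0 0 0;50 1 0 0 0;50 0 0 0 0")

```text
time_s: 24.0
position: [0.6021, -0.0177, 0.1031]
tcp_rot: [[0.982, -0.012, 0.186], [-0.186, 0.002, 0.982], [-0.012, -1.0, -0.0]]
force: [-7.7, 0.9, 4.0]
opening: 0.579
```

```bash
python3 st.py;python3 dial.py d7
```

```text
24.0 [-12.2921  35.1019  89.4506  -0.0229  56.1203  -1.5392] [ 0.6021 -0.0177  0.1031] az -10.740112830808009 f [-7.7479  0.9263  4.0424] m [ 0.1002  1.6794 -0.0419] 0.5789523863160079 tau [ -0.5992 -43.1515 -18.583    0.1971  -2.5637  -0.0323]
2785 ((-0.8726718425750732, -0.12377166748046875), (61.65797424316406, 15.799142837524414), 73.21289825439453) dial 0.6232749645974008
```

Request:
send_rows(moves="50 0 0 2 0;50 1 0 1 0;50 1 0 0 0;50 1 0 0 0;50 1 0 0 0;50 0 0 0 0;50 0 0 0 0")

```text
time_s: 24.63
position: [0.6023, -0.0169, 0.1025]
tcp_rot: [[0.983, -0.021, 0.184], [-0.184, -0.0, 0.983], [-0.02, -1.0, -0.004]]
force: [-14.2, -2.7, 7.7]
opening: 0.575
```

```bash
python3 st.py;python3 dial.py d8
```

```text
24.6333 [-12.0749  35.3586  88.9911  -0.3216  56.8045  -1.2661] [ 0.6023 -0.0169  0.1025] az -10.63250713195821 f [-14.2306  -2.7281   7.6581] m [-0.7183  2.8828  0.0823] 0.5750391630401944 tau [  2.2456 -42.6371 -21.1685   1.7527  -4.2016   0.0743]
2797 ((-0.32820188999176025, -0.5894794464111328), (62.033077239990234, 14.519241333007812), 75.02311706542969) dial 0.6505079860276044
```

View pics/d8.png

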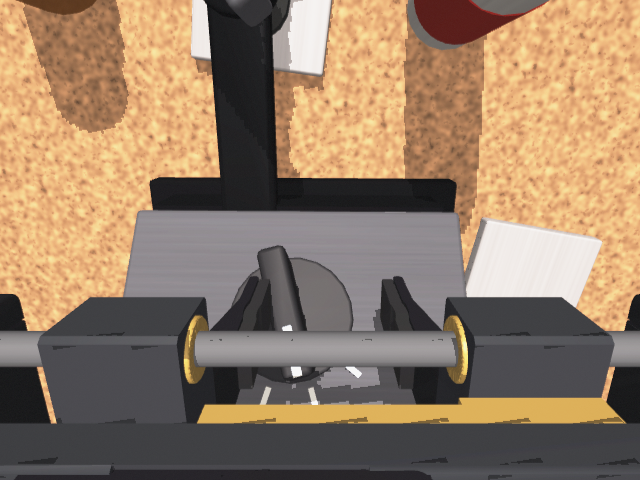

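The pad's outer edge meets the bar about half way between the axis and the bar's end, which gives poor leverage. I'll move 8 mm down the slope and retry.

Request:
send_rows(moves="50 -5 0 0 0;50 -5 0 0 0;50 -4 0 0 0;50 0 0 4 0;50 0 2 4 0;50 0 0 0 0;50 2 0 0 0;50 2 0 0 0;50 2 0 0 0;50 2 0 0 0;50 2 0 0 0;50 1 0 0 0;50 1 0 0 0;50 0 0 0 0")

```text
time_s: 25.85
position: [0.6116, -0.0085, 0.1021]
tcp_rot: [[0.982, 0.0, 0.187], [-0.187, -0.0, 0.982], [0.0, -1.0, 0.0]]
force: [0.5, 0.9, 0.2]
opening: 0.574
```

```bash
python3 st.py;python3 dial.py d9
```

```text
25.85 [-11.256   35.5272  88.6907   0.0024  55.7686  -0.4917] [ 0.6116 -0.0085  0.1021] az -10.765638570014035 f [0.5375 0.9122 0.2259] m [-0.1084  0.1092 -0.025 ] 0.5737761038705863 tau [ -0.0725 -44.6352 -14.4234   0.0335   0.0258  -0.0041]
1777 ((-0.07246136665344238, -0.5504016876220703), (62.09468078613281, 14.170949935913086), 72.82614135742188) dial 0.6463539760584942
```

Request:
send_rows(moves="50 1 0 0 0;50 1 0 0 0;50 1 0 0 0;50 0 0 0 0;50 0 0 0 0")

```text
time_s: 26.32
position: [0.6144, -0.009, 0.1021]
tcp_rot: [[0.982, 0.0, 0.187], [-0.187, -0.0, 0.982], [0.0, -1.0, -0.0]]
force: [1.2, 0.6, 0.4]
opening: 0.575
```

```bash
python3 st.py;python3 dial.py d10
```

```text
26.3167 [-11.2468  35.7119  88.2604  -0.0009  56.0188  -0.4918] [ 0.6144 -0.009   0.1021] az -10.754461287427683 f [1.1562 0.6024 0.4189] m [-0.0967  0.0576  0.0665] 0.5747141501853053 tau [ -0.0512 -44.9055 -14.4521   0.0435   0.0574  -0.001 ]
1585 ((-0.12967181205749512, -0.7069187164306641), (62.16048812866211, 14.229537963867188), 72.72296142578125) dial 0.6013006314077377
```

View pics/d10.png

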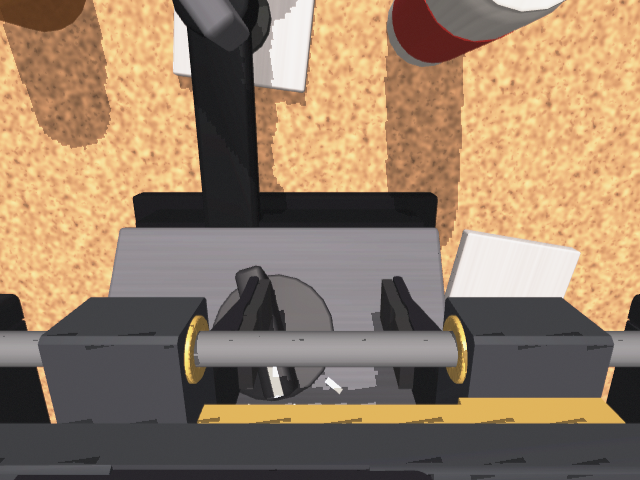

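Run:
```python
from h import *
p=capture("scene");im=p["image"][215:345,230:400];cv2.imwrite("pics/sc2.png",cv2.resize(im,None,fx=4.5,fy=4.5,interpolation=cv2.INTER_CUBIC))
```

```text
(no output)
```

View pics/sc2.png

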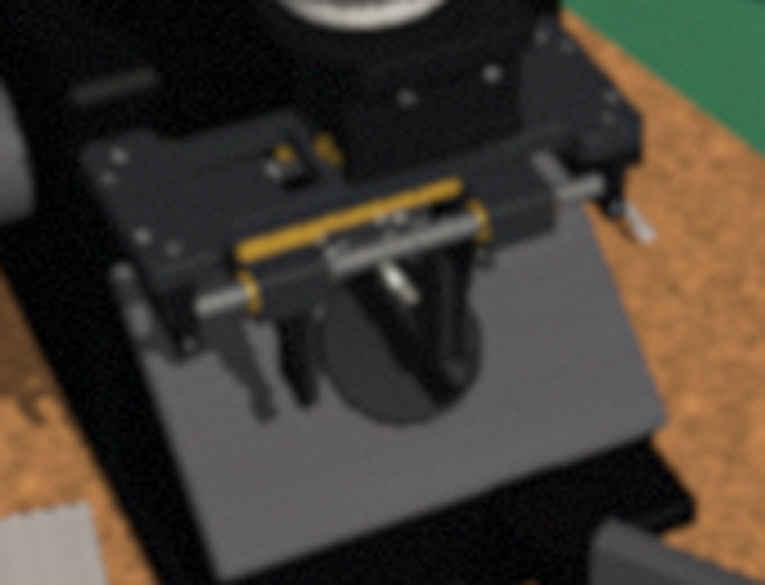

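The finger is still on the robot side of the bar (finger tip near (458,360), bar end near (445,395)) and not yet loaded. The effective contact face sits further back than I assumed, so I'll keep pushing from here.

Request:
send_rows(moves="50 1 0 0 0;50 1 0 0 0;50 1 0 0 0;50 1 0 0 0;50 0 0 0 0;50 0 0 0 0")

```text
time_s: 26.92
position: [0.6184, -0.0098, 0.102]
tcp_rot: [[0.982, 0.0, 0.187], [-0.187, -0.0, 0.982], [0.0, -1.0, -0.0]]
force: [-0.8, 0.1, -0.2]
opening: 0.573
```

```bash
python3 st.py;python3 dial.py d11
```

```text
26.9167 [-11.2434  35.9742  87.6589  -0.0009  56.357   -0.4861] [ 0.6184 -0.0098  0.102 ] az -10.756774934399669 f [-0.8073  0.0911 -0.1843] m [-0.047   0.0349 -0.024 ] 0.572975210483503 tau [ -0.0598 -45.1892 -14.5427   0.0392   0.0638  -0.0013]
1527 ((1.7226638793945312, -1.0856361389160156), (61.72953414916992, 17.758480072021484), 72.71173095703125) dial 0.5658995241262982
```

Run:
```python
from h import *
np.set_printoptions(precision=1,suppress=True)
p=capture("scene");K=p["mtx"];R=np.array(p["rotation"]);o=np.array(p["origin"])
def px(X):
    q=R.T@(np.array(X)-o);return np.array([(K[0][0]*q[0]/-q[2]+K[0][2]-230)*4.5,(K[1][1]*-q[1]/-q[2]+K[1][2]-215)*4.5])
n=np.array([0.1065,0.5627,0.8198]);c=np.array([0.5788,-0.0441,0.0984]);ex=np.array([.9826,-.1859,0]);up=np.array([-.1524,-.8055,.5727])
d=np.array([-.297,-.9548])
for r in(31,-31):
  for h in(9,45): print("bar",r,h,px(c+(r*d[0]*ex+r*d[1]*up+h*n)/1e3))
T=np.array([.6144,-.009,.1021]);my=np.array([.186,.983,0])
for s,nm in((-25,"L inner"),(-40,"L outer"),(25,"R inner"),(40,"R outer")):
  for z in (0,.03): print(nm,z,px(T+ex*s/1e3+[0,0,z]),"y+",px(T+ex*s/1e3+my*.0095+[0,0,z]))
# wrist cloud: finger surface points in machine offsets from TCP
s=read_state();w_=fix(capture("wrist"),s);P=cloud(w_).reshape(-1,3);P=P[~np.isnan(P[:,0])]
D=P-s["position"];a=D@ex*1e3;b=D@my*1e3;z=D[:,2]*1e3
for lo in range(-5,60,8):
    k=(z>lo)&(z<lo+8)&(abs(b)<16)&(abs(a)<60)&(a>-60);k1=k&(a<-14);k2=k&(a>14)
    for kk in(k1,k2):
        if kk.sum()>5:print(lo,kk.sum(),"a",np.percentile(a[kk],[2,50,98]),"b",np.percentile(b[kk],[2,50,98]))
```

```text
bar 31 9 [448.4 392.6]
bar 31 45 [471.6 371.2]
bar -31 9 [355.1 269.5]
bar -31 45 [375.  244.3]
L inner 0 [432.3 396.7] y+ [442.7 412.2]
L inner 0.03 [432.  340.5] y+ [442.7 355.9]
L outer 0 [466.7 385.2] y+ [477.3 400.5]
L outer 0.03 [467.1 329.1] y+ [477.9 344.3]
R inner 0 [315. 436.] y+ [324.8 452. ]
R inner 0.03 [312.5 379.5] y+ [322.5 395.4]
R outer 0 [279. 448.] y+ [288.7 464.2]
R outer 0.03 [275.8 391.5] y+ [285.6 407.6]
3 11 a [-34.  -33.7 -33.2] b [-2.1  1.1  2.7]
11 262 a [-46.4 -39.4 -33.7] b [3.3 6.6 8.9]
19 344 a [-45.6 -41.6 -36.9] b [-5.   1.3  5.9]
27 156 a [-32.8 -25.7 -24.1] b [-9.9  8.9 10.8]
27 146 a [25.6 27.4 34.1] b [-8.6  8.9 10.8]
35 287 a [-32.9 -25.9 -24.1] b [-9.5  9.  10.9]
35 293 a [25.6 27.2 34.4] b [-9.1  8.9 10.9]
43 318 a [-32.9 -26.2 -24.1] b [-6.4  9.  11. ]
43 319 a [25.6 27.8 34.2] b [-6.6  9.  11. ]
51 394 a [-33.6 -26.6 -24.1] b [-2.1  9.  11. ]
51 392 a [25.6 28.1 34.8] b [-1.8  9.  10.9]
59 348 a [-35.3 -29.4 -24.8] b [ 2.4  9.4 11. ]
59 349 a [26.3 30.9 36.8] b [ 2.9  9.5 11. ]
```

The cloud shows fingertip points only from about 27 mm above the reported TCP upward. The effective tip was therefore skimming over the bar's top, which explains the missing contact. I'll back off, lower while watching the force, and push again.

Request:
send_rows(moves="50 -7 0 0 0;50 -7 0 0 0;50 -7 0 0 0;50 -7 0 0 0;50 -1 0 -2 0;50 0 3 0 0;50 0 3 0 0;50 0 3 0 0;50 0 0 0 0;50 0 0 0 0")

```text
time_s: 27.9
position: [0.5894, -0.0063, 0.0926]
tcp_rot: [[0.982, -0.001, 0.187], [-0.187, 0.0, 0.982], [-0.001, -1.0, 0.0]]
force: [-0.5, 0.3, 0.1]
opening: 0.573
```

```bash
python3 st.py;python3 dial.py d12
```

```text
27.9 [-11.4677  34.8847  92.3566   0.0009  52.7915  -0.7076] [ 0.5894 -0.0063  0.0926] az -10.760602593122565 f [-0.5476  0.3179  0.1186] m [-0.0737  0.0339  0.0037] 0.5725731493462237 tau [ -0.012  -43.2479 -13.387    0.059    0.04    -0.0002]
3392 ((-1.6812095642089844, -2.3814544677734375), (56.59881591796875, 51.5551643371582), 22.50452423095703) dial 0.5594868557129321
```

Request:
send_rows(moves="50 0 2 0 0;50 0 2 0 0;50 0 0 0 0;50 0 0 0 0")

```text
time_s: 28.28
position: [0.5892, -0.0062, 0.0889]
tcp_rot: [[0.982, -0.0, 0.187], [-0.187, 0.0, 0.982], [-0.0, -1.0, -0.0]]
force: [-0.1, 0.3, -0.4]
opening: 0.577
```

```bash
python3 st.py
```

```text
28.2833 [-11.4646  35.1818  92.5318  -0.0018  52.3112  -0.7079] [ 0.5892 -0.0062  0.0889] az -10.755611186076086 f [-0.1334  0.3438 -0.3525] m [-0.1041 -0.0019  0.0079] 0.5767165620144226 tau [ -0.0075 -43.3252 -13.2825   0.0593   0.0377  -0.0001]
```

Request:
send_rows(moves="50 0 2 -1 0;50 2 0 -1 0;50 2 0 0 0;50 2 0 0 0;50 2 0 0 0;50 2 0 0 0;50 1 0 0 0;50 0 0 0 0;50 0 0 0 0")

```text
time_s: 29.03
position: [0.5978, -0.0092, 0.0863]
tcp_rot: [[0.982, -0.004, 0.187], [-0.187, 0.002, 0.982], [-0.005, -1.0, 0.001]]
force: [-4.2, 3.6, -2.0]
opening: 0.573
```

```bash
python3 st.py;python3 dial.py d13
```

```text
29.0333 [-11.6111  36.0049  91.1475   0.0541  53.1111  -0.8862] [ 0.5978 -0.0092  0.0863] az -10.757347546497092 f [-4.1943  3.6272 -2.0015] m [ 0.433   0.7978 -0.0034] 0.573334118511473 tau [ -1.7608 -45.2726 -16.6288  -0.4517  -1.3586  -0.016 ]
3538 ((-4.678115367889404, -1.9133567810058594), (57.842430114746094, 22.71571922302246), 77.94510650634766) dial 0.6367045835828401
```

Request:
send_rows(moves="50 1 0 0 0;50 1 0 0 0;50 1 0 0 0;50 1 0 0 0;50 0 0 0 0;50 0 0 0 0")

```text
time_s: 29.58
position: [0.6012, -0.0098, 0.086]
tcp_rot: [[0.982, -0.005, 0.187], [-0.187, 0.002, 0.982], [-0.006, -1.0, 0.001]]
force: [-2.8, 2.4, -1.4]
opening: 0.571
```

```bash
python3 st.py;python3 dial.py d14
```

```text
29.5833 [-11.596   36.2656  90.5973   0.0561  53.4587  -0.8791] [ 0.6012 -0.0098  0.086 ] az -10.75022738566259 f [-2.8107  2.3721 -1.4312] m [0.4032 0.7776 0.0029] 0.5706864448386324 tau [ -1.6748 -46.1222 -16.7789  -0.4255  -1.2556  -0.0185]
3523 ((-4.557460308074951, -3.249784469604492), (55.974178314208984, 22.6926212310791), 86.11074829101562) dial 0.7743484696165317
```

Contact is solid now and the dial is turning (about 0.8). I'll continue past the click peak.

Request:
send_rows(moves="50 1 0 0 0;50 1 0 0 0;50 1 0 0 0;50 1 0 0 0;50 0 0 0 0;50 0 0 0 0")

```text
time_s: 30.13
position: [0.6046, -0.0098, 0.0857]
tcp_rot: [[0.982, -0.007, 0.188], [-0.188, 0.003, 0.982], [-0.007, -1.0, 0.002]]
force: [-6.0, 5.4, -2.4]
opening: 0.576
```

```bash
python3 st.py;python3 dial.py d15
```

```text
30.1333 [-11.5709  36.5298  90.0296   0.1481  53.8464  -0.8473] [ 0.6046 -0.0098  0.0857] az -10.810877178608257 f [-5.9534  5.3797 -2.4316] m [ 0.7876  0.8939 -0.2047] 0.5763669970491286 tau [ -3.0467 -47.1941 -18.1751  -1.0334  -1.6973  -0.1629]
3437 ((0.07363510131835938, -3.779417037963867), (28.811838150024414, 54.237754821777344), 0.8634897470474243) dial 1.113491985508355
```

Request:
send_rows(moves="50 1 0 0 0;50 1 0 0 0;50 1 0 0 0;50 0 0 0 0;50 0 0 0 0")

```text
time_s: 30.6
position: [0.6049, -0.0096, 0.0853]
tcp_rot: [[0.982, -0.012, 0.187], [-0.187, 0.005, 0.982], [-0.013, -1.0, 0.002]]
force: [-8.4, 6.1, -1.0]
opening: 0.577
```

```bash
python3 st.py;python3 dial.py d16
```

```text
30.6 [-11.5528  36.6971  89.7162   0.1543  54.3175  -0.8378] [ 0.6049 -0.0096  0.0853] az -10.804913185079768 f [-8.4076  6.0945 -1.0142] m [ 0.9489  1.4998 -0.2192] 0.5767533956363023 tau [ -3.4649 -46.8364 -20.0108  -1.0623  -2.7731  -0.1973]
3383 ((0.11191368103027344, -3.805482864379883), (28.977434158325195, 54.28427505493164), 2.153334379196167) dial 1.138503174463801
```

The bar is now flush with the pad and the leverage is gone. I'll yaw clockwise so the pad's outer edge leads.

Request:
send_rows(moves="50 0 0 -1 4;50 0 0 -1 4;50 0 0 -1 4;50 0 0 -1 4;50 0 0 0 0;50 0 0 0 0")

```text
time_s: 31.15
position: [0.6054, -0.0159, 0.0856]
tcp_rot: [[0.893, -0.009, 0.45], [-0.45, 0.001, 0.893], [-0.008, -1.0, -0.003]]
force: [-6.5, 0.5, -1.5]
opening: 0.575
```

```bash
python3 st.py;python3 dial.py d17
```

```text
31.15 [-12.0261  36.6339  89.7821  -0.0791  54.0734  14.7536] [ 0.6054 -0.0159  0.0856] az -26.733779669280345 f [-6.5214  0.514  -1.4638] m [0.0494 1.2373 0.0277] 0.5749583202636481 tau [ -0.5683 -47.087  -18.685    0.1811  -2.0448   0.0368]
3524 ((1.1384696960449219, -3.995647430419922), (24.173660278320312, 55.44273376464844), 7.644731044769287) dial 1.1855073531282119
```

Request:
send_rows(moves="50 1 0 -1 4;50 1 0 -1 4;50 1 0 0 0;50 0 0 0 0;50 0 0 0 0")

```text
time_s: 31.62
position: [0.6054, -0.0187, 0.0855]
tcp_rot: [[0.822, -0.012, 0.569], [-0.569, 0.001, 0.822], [-0.011, -1.0, -0.006]]
force: [-9.9, 1.0, 0.4]
opening: 0.575
```

```bash
python3 st.py;python3 dial.py d18
```

```text
31.6167 [-12.288   36.725   89.6012  -0.0826  54.3721  22.462 ] [ 0.6054 -0.0187  0.0855] az -34.70330150539269 f [-9.8997  0.9589  0.3793] m [0.1421 1.7102 0.0727] 0.5753489892390543 tau [ -0.8685 -46.4842 -19.8091   0.2147  -2.7962   0.0513]
3491 ((-1.8110570907592773, -5.138301849365234), (23.027320861816406, 54.48966598510742), 20.865453720092773) dial 1.246976238175551
```

Request:
send_rows(moves="50 -4 0 0 0;50 -4 0 0 0;50 -4 0 0 0;50 0 -15 0 0;50 0 -25 2 0;50 0 -30 4 -6;50 0 -30 4 -6;50 0 -30 4 -6;50 0 -30 4 -6;50 0 -30 0 0;50 0 -10 0 0;50 0 0 0 0;50 0 0 0 0;50 0 0 0 0")

```text
time_s: 32.83
position: [0.6083, 0.0033, 0.2851]
tcp_rot: [[0.982, -0.003, 0.187], [-0.187, 0.0, 0.982], [-0.003, -1.0, -0.0]]
force: [-0.0, -0.4, -0.3]
opening: 0.574
```

```bash
python3 st.py;python3 dial.py d19
```

```text
32.8333 [-10.1941  23.9092  77.6934  -0.0093  78.5623   0.5846] [0.6083 0.0033 0.2851] az -10.776824419930936 f [-0.0313 -0.4416 -0.3264] m [-0.1307  0.1023  0.0165] 0.5739732406407869 tau [  0.0765 -42.466  -20.7155   0.079    0.0105   0.0018]
1002 ((-0.11399269104003906, 0.028532028198242188), (14.133981704711914, 61.135986328125), 17.091827392578125) dial 1.199613072038027
```

View pics/d19.png

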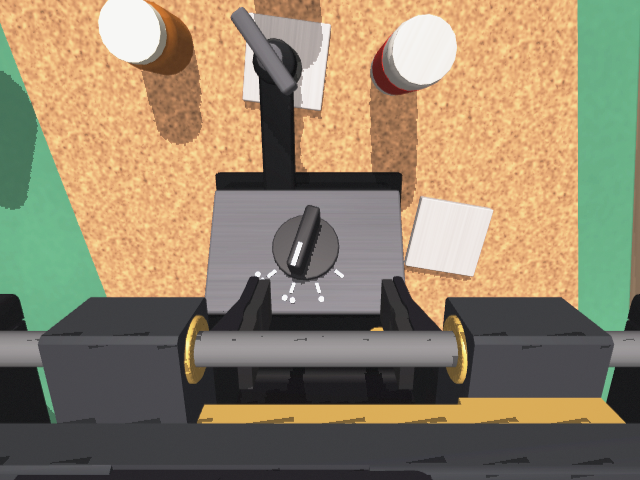

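The pointer at (296,255) is on the two-dot mark (290,298), and the measured dial angle is 1.20. I'll do one last check that the foot and the bystanders are unchanged, then hand in.

Run:
```python
from h import *
np.set_printoptions(precision=4,suppress=True)
s=read_state();p=fix(capture("wrist"),s);P=cloud(p)
a=masks_of(p,"foot_grip")[0];q=P[a["region"]];q=q[~np.isnan(q[:,0])];q=q[np.hypot(q[:,0]-.5827,q[:,1]-.1393)<.045];t=q[q[:,2]>.128]
u=np.linalg.svd(t[:,:2]-t[:,:2].mean(0),full_matrices=False)[2][0];print("bar dir",np.degrees(np.arctan2(u[1],u[0])))
Q=P.reshape(-1,3);Q=Q[~np.isnan(Q[:,0])];r=np.hypot(Q[:,0]-.5827,Q[:,1]-.1393)
md=lambda k:np.median(Q[k,2])*1000
print("sole",md((r<.0245)&(r>.01)&(Q[:,2]>.014)&(Q[:,2]<.034)),"plate",md((abs(Q[:,2]-.01)<.004)&(r>.03)&(r<.06)))
t=capture("top")
for n in("plate_thin","plate_thick","spray","jar","tin","driver"):
    print(n,[(round(m["p"],2),np.round(m["pixel"],1)) for m in mark_of(t,n)[:1]])
hand_in()
```

```text
bar dir -65.54465311504897
sole 19.952353455368332 plate 10.096569935178213
plate_thin [(0.74, array([232.5, 250.9]))]
plate_thick [(0.78, array([167.7, 347. ]))]
spray [(0.66, array([187.1, 266.9]))]
jar []
tin [(0.95, array([222.2, 207. ]))]
driver [(0.74, array([325.4, 397.2]))]
the job is handed in; nothing more can be done
```

I screwed the foot down until its sole rests lightly on the plate, turned the dial to the two-dot mark, and handed the job in. `hand_in` gave no verdict.

- **Foot:** It took two grasps and about 197° clockwise. The thin (10 mm) plate is the one underneath. After contact the sole stopped sinking at about 9.9 mm above the plate while the handle went on about 1 mm. That implies roughly 1 mm of squash, or about 3 N. This is inferred from depth images, since the contact force can't be read directly. The final check gave the same sole height and handle angle.
- **Dial:** It started at one dot. My first three pushes failed: one slid off the end of the bar, one had too little leverage and one passed over the top. The fingertips appeared to sit about 25 mm higher than the reported tool point, and pushing lower then worked. After release the dial read 1.20 rad, with the pointer on the two-dot mark.
- **Bystanders:** In the final top view, both plates, the can, the tin and the screwdriver marks are within about 5 pixels (roughly 10 mm) of where they began, about the detector's own scatter. The detector did not report the jar in that last view, but the wrist image just before showed it upright.

The arm ended clear above the panel with almost no force on the tool, at about 33 s of the 67 s allowed.

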